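# Index the collar and pin it

## Task

Take the cylinder-headed index pin out of the wooden rack and stand it in the guide hole of the steel indexing fixture, so that it rides loosely on the collar. Then turn the collar by its hub, counter-clockwise seen from above, until the pin drops through the collar's hole, stopping there rather than turning on against the pin, and press the pin fully home without ramming it. Leave the other things where they are and let go of everything.

Things in the scene. Friction and masses are not known exactly. Their poses are not given: they have to be found in the camera images.
- index_pin: Steel pin standing in one of the rack's three holes (which one varies). Round shank 10 mm across, 54 mm long, with a hemispherical tip, below a plain cylindrical head 20 mm across and 16 mm high; about 90 g. Origin at the centre of the tip (lower end), z towards the head, which spans z 54 to 70 mm.
- fixture: Steel indexing fixture fixed to the table: base plate 240 x 190 x 20 mm with a collar (disc 176 mm across, top face 34 mm above the table) turning loosely on a vertical axis. Origin on that axis at table level, z up, x from the axis to the guide. A 40 mm wide arm, top 60 mm above the table, reaches from a post 97-121 mm from the axis over the disc to 51 mm from the axis.
- guide: The fixture's two bushes in line: upper (40-52 mm above the table, hole 11.5 mm) in the arm, lower in the base (0-20 mm, hole 12 mm). Origin at table level on the axis of both, 70 mm from the collar's axis; z up. Turning on against the dropped pin presses it sideways on them; 12 N or more (about 0.8 N m at the hub) is too much. Once it has dropped the collar has 1 degree of play.
- hub (a point): On the collar's axis, 82 mm above the table, in the round coarse-knurled hub, which grips well (50 mm across, 34-90 mm high) that turns the collar: drag 0.06 N m, it cannot be lifted. The disc's one 12 mm hole, 70 mm from the axis, starts 10 to 60 degrees clockwise (from above) of the guide, where exactly is not measured; turning counter-clockwise brings it there. Axes as the fixture's.
- guide_mouth (a point): Mouth of the guide hole (14 mm) on the arm's top, 60 mm above the table. The pin first rides on the disc, its tip 34 mm and its head's underside 88 mm above the table. Over the hole it drops by its weight until the head is 4 to 9 mm above the arm, locking the collar. The rest is snug, about 5 N of push, until the head rests on the arm.
- rack: Wooden block 170 x 50 x 30 mm fixed to the table, origin at the centre of its underside, x along its length. Three 11.5 mm holes, 24 mm deep, along its middle at x = -55, 0 and 55 mm; one pin stands in each.
- ball_pin: Bystander in the rack: 10 mm pin with a black ball 26 mm in diameter, top 77 mm from the tip. Origin at its tip, z up.
- tee_pin: Bystander in the rack: 10 mm pin with a 44 mm cross bar at its top, 90 mm from the tip. Origin at its tip, z up.
- wrench: Bystander: steel open-ended wrench 170 mm long, lying flat.
- clamp: Bystander: dark steel strap clamp 85 x 28 x 14 mm, lying flat.
- brush: Bystander: hand brush 180 mm long, lying.
- oil: Bystander: white oil bottle 48 mm in diameter, 130 mm high, standing.
- vblock: Bystander: small steel V-block 50 x 40 x 35 mm.
Mind the look-alikes: they are no part of the job. Leave any blue, purple or yellow look-alike of the index_pin alone.

How it is judged:
By the outcome, as a careful person would: the job done as asked, in the order asked, and still so for the second after the job is handed in, with the robot touching nothing.
It also fails if it takes over 72 s, if anything falls off the work surface, if the arm or the gripper's body presses on something with over 40 N, if the wrist force passes 120 N, or if a joint passes its speed limit or range.

## Robot

A 6-joint arm with a two-finger parallel gripper is mounted at the origin on the work surface. World frame = base frame: x ahead of the robot, y to its left, z up, the work surface at z = 0. Lengths are in m, angles in rad, forces in N, time in s.
With the tool pointing down it reaches from about 0.35 to 0.775 m from the base axis. Payload 5.5 kg.
Tool frame: the origin (TCP) lies midway between the tips of the shut fingers; the grasp point (between the pads) lies 19 mm behind it; z points along the fingers, y is the direction in which the jaws open and shut (so a half turn about z gives the same grasp; the last joint's range is limited). The gripper opens to 85 mm and grips with 20 to 120 N. Pads are 22 mm wide; open, the fingers measure 114 mm over their backs; the gripper's body (76 mm by 85 mm) begins 54 mm behind the grasp point. The pads swing forward as they close: fully open they stand 13 mm farther back than shut.
Start: joints at [-1.358, 0.313, 0.046, 1.304, 0, 1.431], TCP at [0.199, -0.54, 0.231] pointing down, gripper open.
Joint ranges: [-2.76, 2.76], [-0.86, 1.69], [-1.03, 1.26], [-2.2, 2.34], [-1.47, 1.5], [-3.14, 3.14]. Speed limits (rad/s): [2.57, 2.57, 3.14, 3.14, 3.14, 3.14].

## Interface

Orientations are given as a unit quaternion [w, x, y, z].
In Python, from workcell import env gives the robot as it stands.
- The arm moves only by the shell command python3 -m pendant 'ROWS' [FORCE]. ROWS is JSON, a list of rows, each a list of 3 entries, a list of its own where there are three numbers: the shift along the tool's x, y, z each as a share of 20 mm, from -1 to 1, then the turn about the tool's z as a share of 6 degrees, from -1 to 1, then the closure, from -1 (fully open) to 1 (shut). In form: [[[tx, ty, tz], turn, claw], ...]. A call has 1 to 12 rows; each row shifts and turns the commanded pose from where the row before left it, along the tool's axes as they then stand; what a row does not reach is not made up. A row lasts 1/8 s, in which the tool goes at most 62.5 mm and 10.7 degrees, less where a joint would pass 70% of its speed; a pose out of reach is approached as far as the arm can. A call with a number of a shift or a turn outside -1 to 1 is refused whole. A call with a gripper value outside its range is refused whole. The fingers move at their own pace and stop on an object; FORCE is the grip in N (left out, the last holds). Time passes only in rows, so rows that do not move let the fingers close. It gives the time, the measured TCP pose, the force and the opening at its end, in the units of the state.
- env.get_state(): the state, without advancing time (a new reading comes with each control period).
- env.read_camera(name): name is "scene" or "top"; returns a dict with "color" (420x560x3 uint8, blue, green, red), "mtx" (3x3 intrinsics, pixels), "view" (4x4, takes a point from world to camera coordinates). Camera axes: x right, y down, z forward; pixel columns grow to the right and rows downward; lengths in m; the calibration is good to about 2 mm. A picture is of the moment at which its call begins. There is no depth.
- env.hand_in(): hands the job in, once; it reports no verdict.
Trained networks look in the newest picture that a camera, given by its name, has taken for a name from the list of things; names that differ only in an ending like _2 or _b are one class to them, and where a whole thing is asked for, a point or a joint stands for the part that bears it (a point fixed in the world has none). Each returns a list of dicts, best first, with "p" (0 to 1); they miss things now and then, are a little off and sometimes report something else, mostly with a low value. They report only what shows in the picture. A call takes as long as a camera call. They do not tell look-alikes from the thing itself.
- env.boxes_of(camera, thing): "location" ([column, row] in pixels, amid what is visible of it).
- env.cut_out(camera, thing): "region" (420x560 bool, what is visible of it) and "location" ([column, row] in pixels, amid what is visible of it).
The state is a dict: "clock": time; "joint_pos": joint angles; "qvel": joint speeds; "tau": joint torques, N m; "tcp_pos": TCP position; "orientation": TCP orientation; "wrist_force": force on the tool from outside, world axes, zero at the start; "ft_torque": the same for the moment, N m; "finger_gap": finger opening in m.
Only numpy, scipy, OpenCV 4.12 (cv2) and the standard library are available. Lean on these libraries where they do the work, as an engineer would, in place of code of your own. Each camera call takes 0.05 s, during which the arm holds its last target.

## Working session

There is one attempt and no reset: what is moved stays moved. The work goes in short steps, Python scripts to look and compute and a shell command to move; the robot and the scene stay as the last step left them, time stands still between calls to the robot, and variables do not carry over. Pictures are saved under pics/ and viewed, and the job is handed in when it is done.

```bash
ls; mkdir -p pics; python3 - <<'E'
from workcell import env
import cv2
s=env.get_state(); print(s)
for n in("scene","top"):
    r=env.read_camera(n); cv2.imwrite(f"pics/{n}0.png",r["color"]); print(n,r["mtx"].tolist(),r["view"].tolist())
    for t in("index_pin","hub","guide_mouth","fixture","rack","ball_pin","tee_pin"):
        try: print(t,[(d["location"],round(d["p"],2)) for d in env.boxes_of(n,t)])
        except Exception as e: print(t,e)
E
```

```text
pics
{'clock': 0.0, 'joint_pos': array([-1.35757103e+00,  3.14002860e-01,  4.49874090e-02,  1.30357892e+00,
        2.20945526e-05,  1.43121129e+00]), 'qvel': array([-5.34982262e-04, -4.90027540e-04, -2.54523683e-03,  6.25317096e-05,
       -2.63490882e-03, -2.90313152e-05]), 'tau': array([-1.42225759e-03, -4.80629826e+01,  2.98531258e+01,  1.94024836e-02,
       -1.37001266e-04, -6.52735039e-07]), 'tcp_pos': array([ 0.19858259, -0.53909082,  0.2304109 ]), 'orientation': array([-8.98821950e-04,  9.84480520e-01,  1.75491588e-01, -2.20549379e-05]), 'wrist_force': array([ 0.32337768,  0.53756073, -0.07727161]), 'ft_torque': array([ 0.01687706, -0.06922847,  0.00333599]), 'finger_gap': 0.08531624557539644}
scene [[418.7001283602637, 0.0, 278.7065433071562], [0.0, 418.7001283602637, 204.8325500954966], [0.0, 0.0, 1.0]] [[-0.866395531493029, 0.49934376911526385, -0.0038188027802094284, 0.49969298356903724], [0.34122418405757954, 0.5864291427073473, -0.7346202534628111, -0.11934888704158862], [-0.36458858899196384, -0.6377747728072096, -0.6784677589595255, 1.2236651127597236], [0.0, 0.0, 0.
[... 267 characters left out ...]
.3], 0.71)]
tee_pin [([377.7, 258.8], 0.62)]
top [[442.88946672635285, 0.0, 278.1036895292926], [0.0, 442.88946672635285, 208.20562741142635], [0.0, 0.0, 1.0]] [[-0.004049758328040418, -0.9999853463633528, -0.003592563993818369, 0.01686962010719306], [-0.980413502682737, 0.004677862726022563, -0.19689459453647573, 0.5602547612746388], [0.19690851483582708, 0.0027248227248211146, -0.9804180802730369, 1.1637616089775968], [0.0, 0.0, 0.0, 1.0]]
index_pin [([225.3, 196.3], 0.61), ([174.5, 214.3], 0.4), ([201.3, 219.3], 0.36)]
hub [([299.7, 220.3], 0.6)]
guide_mouth [([300.9, 219.7], 0.92)]
fixture [([297.6, 218.1], 0.97)]
rack [([204.8, 241.5], 0.58)]
ball_pin [([299.6, 221.9], 0.41)]
tee_pin []
```

View pics/scene0.png

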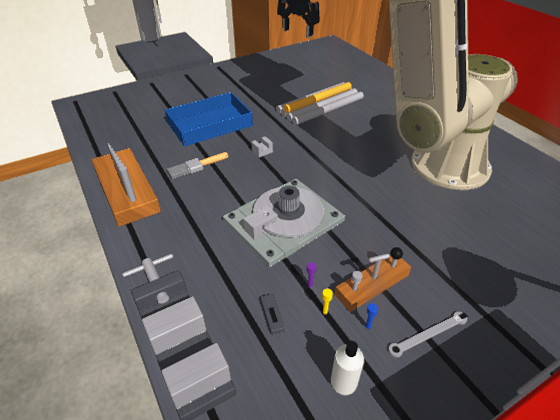

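View pics/top0.png

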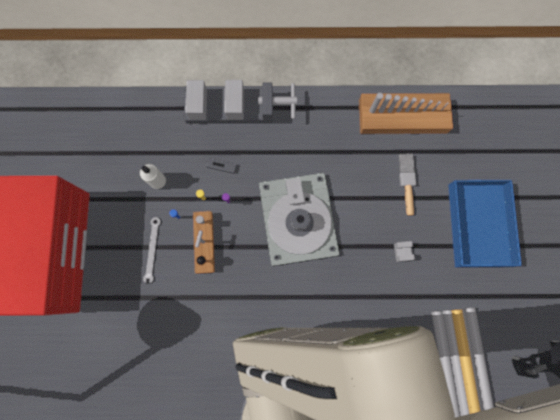

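```bash
python3 - <<'E'
import cv2
a=cv2.imread("pics/scene0.png")[190:330,220:430]; cv2.imwrite("pics/sc_crop.png",cv2.resize(a,None,fx=3.8,fy=3.8,interpolation=cv2.INTER_CUBIC))
a=cv2.imread("pics/top0.png")[155:275,160:360]; cv2.imwrite("pics/top_crop.png",cv2.resize(a,None,fx=4,fy=4,interpolation=cv2.INTER_CUBIC))
E
```

```text
(no output)
```

View pics/sc_crop.png

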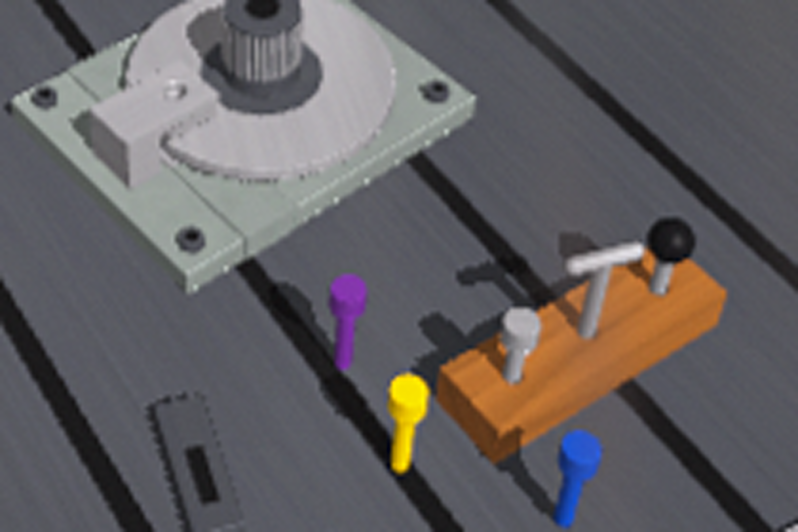

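View pics/top_crop.png

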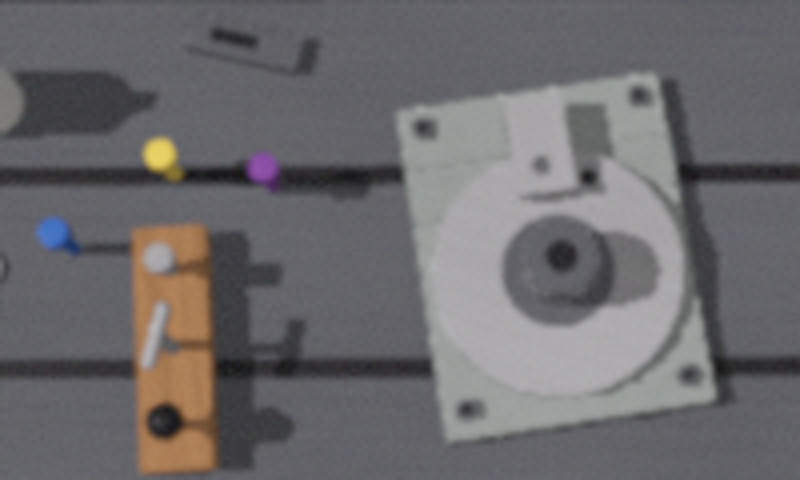

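Candidates for index_pin: purple (312,267), yellow (327,295) and blue (372,310) in the scene image are free-standing look-alikes. The steel cylinder-headed pin in the rack is at scene (357,276) and top (200,219), and I choose that one. The disc hole shows in the top view at about (307,199), just clockwise of the guide mouth at (295,196).

```bash
cat > h.py <<'E'
import numpy as np, cv2
from scipy.optimize import least_squares
from workcell import env
C={}
def cam(n):
    r=env.read_camera(n); C[n]=(r["mtx"],r["view"]); return r["color"]
def proj(n,p):
    K,V=C[n]; q=V[:3,:3]@np.asarray(p,float)+V[:3,3]; q=K@q; return q[:2]/q[2]
def ray(n,uv):
    K,V=C[n]; d=V[:3,:3].T@np.linalg.solve(K,[uv[0],uv[1],1]); o=-V[:3,:3].T@V[:3,3]; return o,d
def atz(n,uv,z):
    o,d=ray(n,uv); return o+d*(z-o[2])/d[2]
def tri(a,b):
    f=lambda x: np.r_[proj("scene",x)-a,proj("top",x)-b]
    s=least_squares(f,[.5,0,.05]); return s.x,s.fun
def crop(img,name,c,w,h,k):
    u=int(c[0]-w/2);v=int(c[1]-h/2)
    cv2.imwrite(name,cv2.resize(img[v:v+h,u:u+w],None,fx=k,fy=k,interpolation=cv2.INTER_CUBIC)); print(name,"off",u,v,"k",k)
E
python3 - <<'E'
from h import *
s=cam("scene");t=cam("top")
crop(s,"pics/s_fix.png",(284,220),130,90,6)
crop(t,"pics/t_fix.png",(300,219),90,94,6)
crop(s,"pics/s_rack.png",(374,280),80,70,8)
crop(t,"pics/t_rack.png",(204,240),50,70,8)
E
```

```text
pics/s_fix.png off 219 175 k 6
pics/t_fix.png off 255 172 k 6
pics/s_rack.png off 334 245 k 8
pics/t_rack.png off 179 205 k 8
```

View pics/s_fix.png

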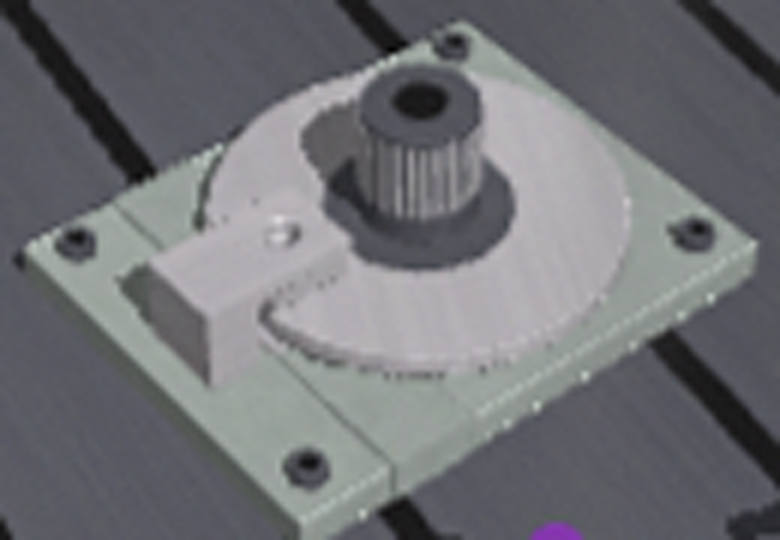

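View pics/t_fix.png

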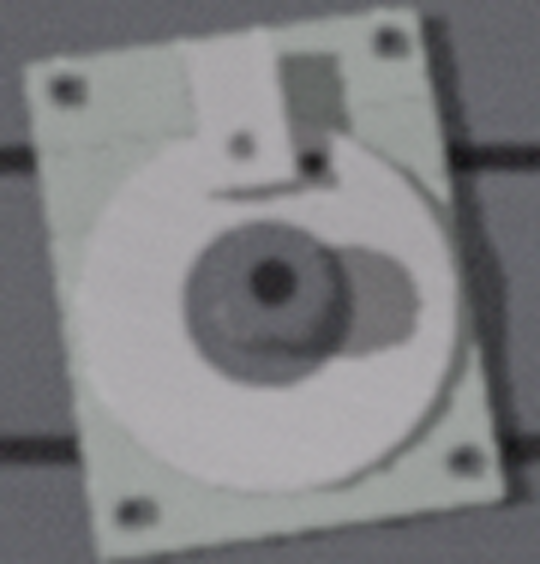

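View pics/s_rack.png

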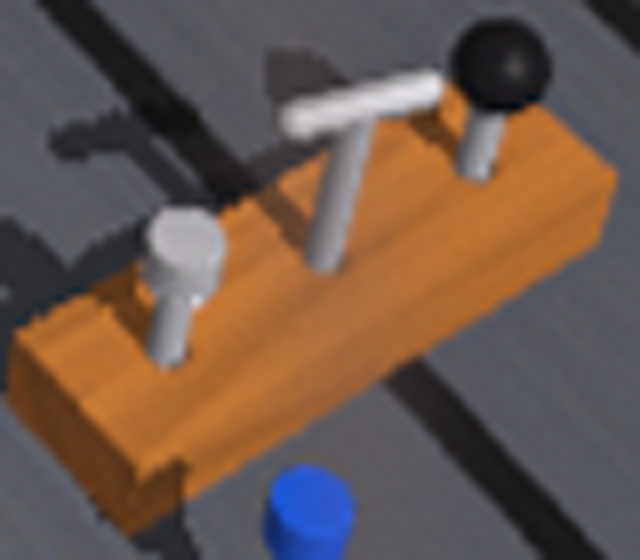

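View pics/t_rack.png

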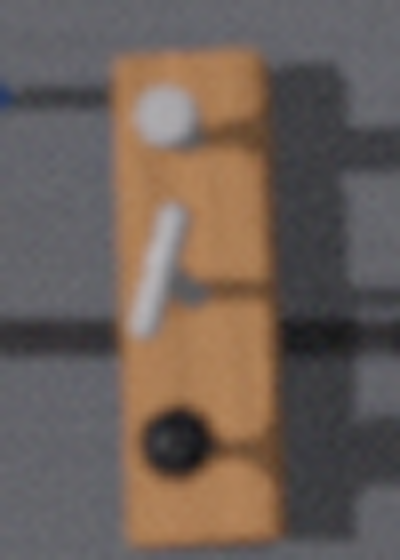

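```bash
cat > fit.py <<'E'
from h import *
cam("scene");cam("top")
def px(o,k,p): return (np.array(p)+.5)/k-.5+np.array(o)
S=lambda *p:px((219,175),6,p); T=lambda *p:px((255,172),6,p)
SR=lambda *p:px((334,245),8,p); TR=lambda *p:px((179,205),8,p)
obs=[("scene",S(421,101),"hub"),("scene",S(282,234),"mouth"),("top",T(272,282),"hub"),("top",T(241,146),"mouth"),
("scene",S(463,22),"c--"),("scene",S(757,243),"c-+"),("scene",S(25,247),"c+-"),
("top",T(25,66),"c++"),("top",T(418,10),"c+-"),("top",T(500,497),"c--")]
def model(q):
    x,y,a,c=q[:4]; R=np.array([[np.cos(a),-np.sin(a)],[np.sin(a),np.cos(a)]])
    P=dict(hub=(0,0,.09),mouth=(.07,0,.06))
    for i in(1,-1):
        for j in(1,-1): P["c"+"-+"[i>0]+"-+"[j>0]]=(c+.12*i,.095*j,.02)
    return {k:np.r_[R@v[:2]+[x,y],v[2]] for k,v in P.items()}
def f(q):
    P=model(q); return np.concatenate([(proj(n,P[k])-uv-q[4+2*(n=="top"):6+2*(n=="top")]) for n,uv,k in obs]+[q[4:]*.5])
r=least_squares(f,[.5,-.05,.1,0]+[0]*4)
print("x y yaw c",r.x[:4].round(4),np.degrees(r.x[2])); print("offs",r.x[4:].round(2))
for (n,uv,k),e in zip(obs,r.fun[:-4].reshape(-1,2)): print(n,k,e.round(2))
print("tri hub",tri(S(421,101),T(272,282))); print("tri mouth",tri(S(282,234),T(241,146)))
h=atz("top",T(312,163),.034); d=h[:2]-r.x[:2]; print("hole",h,np.linalg.norm(d),np.degrees(np.arctan2(d[1],d[0])-r.x[2]))
print("guide",model(r.x)["mouth"])
# pin: head top centre
print("pin top",tri(SR(187,228),TR(165,113)))
print("ball",tri(SR(502,64),TR(177,440)))
print("tee",tri(SR(363,103),TR(158,270)))
print("pin/wood",[atz("scene",SR(*p),.03).round(4) for p in((168,360),(325,268),(476,175))])
E
python3 fit.py
```

```text
x y yaw c [ 0.524  -0.0438  0.1471  0.0146] 8.429463066606912
offs [-0.06 -0.49  0.23  0.12]
scene hub [-0.16  0.36]
scene mouth [-0.08 -0.06]
top hub [-0.16  0.24]
top mouth [0.45 0.07]
scene c-- [ 0.26 -0.57]
scene c-+ [0.58 0.23]
scene c+- [-0.62 -0.07]
top c++ [-0.29 -0.29]
top c+- [-0.52 -0.64]
top c-- [0.59 0.65]
tri hub (array([ 0.52440438, -0.04319593,  0.09036384]), array([-0.21787977, -0.05171811, -0.15671737,  0.19450435]))
tri mouth (array([ 0.59386648, -0.0317031 ,  0.05999194]), array([ 0.01471038,  0.0036595 ,  0.01075686, -0.01409883]))
hole [ 0.59145406 -0.06581743  0.034     ] 0.07093466481162104 -26.50350481232287
guide [ 0.59326337 -0.03354883  0.06      ]
pin top (array([0.52770091, 0.22685887, 0.07900944]), array([-0.08149164, -0.01489985, -0.08168736,  0.07849067]))
ball (array([0.41852441, 0.22105225, 0.07170387]), array([-0.18571653, -0.02980212, -0.18311274,  0.1585751 ]))
tee (array([0.47282491, 0.22510959, 0.09238227]), array([-0.09647655, -0.01648114, -0.09609945,  0.08732628]))
pin/wood [array([0.5293, 0.231 , 0.03  ]), array([0.4754, 0.2283, 0.03  ]), array([0.42  , 0.2243, 0.03  ])]
```

```bash
python3 -m pendant '[[[0,0,0],-1,-1],[[0,0,0],-1,-1],[[0,0,0],-1,-1],[[0,0,0],-1,-1],[[0,0,0],-1,-1],[[0,0,0],-1,-1],[[0,0,0],-1,-1],[[0,0,0],-1,-1],[[0,0,0],-1,-1],[[0,0,0],-1,-1],[[0,0,0],-1,-1],[[0,0,0],-1,-1]]' 30
python3 -m pendant '[[[0,0,0],-1,-1],[[0,0,0],-1,-1],[[0,0,0],-1,-1],[[0,0,0],-1,-1],[[0,0,0],-1,-1],[[0,0,0],-1,-1],[[0,0,0],-1,-1],[[0,0,0],-1,-1],[[0,0,0],-1,-1],[[0,0,0],-1,-1],[[0,0,0],-1,-1],[[0,0,0],-1,-1]]'
python3 -m pendant '[[[0,0,0],-1,-1],[[0,0,0],-1,-1],[[0,0,0],-1,-1],[[0,0,0],-1,-1],[[0,0,0],0,-0.1],[[0,0,0],0,-0.1]]'
cat > go.py <<'E'
import sys
from h import *
from scipy.spatial.transform import Rotation as Ro
s=env.get_state(); R=Ro.from_quat(s["orientation"],scalar_first=True).as_matrix()
print("t",s["clock"],"tcp",s["tcp_pos"].round(4),"gap",round(s["finger_gap"],4),"F",s["wrist_force"].round(2),"T",s["ft_torque"].round(3))
print("xang",round(np.degrees(np.arctan2(R[1,0],R[0,0])),2),"z",R[:,2].round(4),"j",s["joint_pos"].round(3))
if len(sys.argv)>3:
    d=np.array([float(a) for a in sys.argv[1:4]])-s["tcp_pos"]; print("units xyz",(R.T@d/.02).round(3))
E
python3 go.py .5277 .227 .15
```

```text
clock: 2.5
tcp_pos: [0.1987, -0.5397, 0.2313]
orientation: [0.0, 0.692, 0.722, -0.0]
wrist_force: [0.1, 0.4, -0.1]
finger_gap: 0.0852
clock: 4.0
tcp_pos: [0.1987, -0.5396, 0.2313]
orientation: [0.0, 0.136, 0.991, -0.0]
wrist_force: [-1.5, 0.6, 0.4]
finger_gap: 0.0857
clock: 4.75
tcp_pos: [0.1987, -0.5396, 0.2313]
orientation: [0.0, -0.071, 0.997, -0.0]
wrist_force: [0.6, 0.2, 0.2]
finger_gap: 0.0517
t 4.75 tcp [ 0.1987 -0.5396  0.2313] gap 0.0517 F [0.58 0.17 0.23] T [-0.    -0.078 -0.019]
xang -171.89 z [ 0.e+00 -1.e-04 -1.e+00] j [-1.358  0.313  0.046  1.304 -0.    -1.499]
units xyz [-21.697  35.627   4.063]
```

```bash
python3 -m pendant '[[[-0.6,1,0],0,-0.1],[[-0.6,1,0],0,-0.1],[[-0.6,1,0],0,-0.1],[[-0.6,1,0],0,-0.1],[[-0.6,1,0],0,-0.1],[[-0.6,1,0],0,-0.1],[[-0.6,1,0],0,-0.1],[[-0.6,1,0],0,-0.1],[[-0.6,1,0],0,-0.1],[[-0.6,1,0],0,-0.1],[[-0.6,1,0],0,-0.1],[[-0.6,1,0],0,-0.1]]'
python3 -m pendant '[[[-0.6,1,0],0,-0.1],[[-0.6,1,0],0,-0.1],[[-0.6,1,0],0,-0.1],[[-0.6,1,0],0,-0.1],[[-0.6,1,0],0,-0.1],[[-0.6,1,0],0,-0.1],[[-0.6,1,0],0,-0.1],[[-0.6,1,0],0,-0.1],[[-0.6,1,0],0,-0.1],[[-0.6,1,0],0,-0.1],[[-0.6,1,0],0,-0.1],[[-0.6,1,0],0,-0.1]]'
python3 -m pendant '[[[-0.6,1,0],0,-0.1],[[-0.6,1,0],0,-0.1],[[-0.6,1,0],0,-0.1],[[-0.6,1,0],0,-0.1],[[-0.6,1,0],0,-0.1],[[-0.6,1,0],0,-0.1],[[-0.6,1,0.5],0,-0.1],[[-0.6,1,0.5],0,-0.1],[[-0.6,1,0.5],0,-0.1],[[-0.6,1,0.5],0,-0.1],[[-0.6,1,0.5],0,-0.1],[[-0.1,0.6,0.5],0,-0.1]]'
python3 go.py .5277 .227 .12
```

```text
clock: 6.25
tcp_pos: [0.3073, -0.28, 0.2314]
orientation: [0.0, -0.072, 0.997, -0.0]
wrist_force: [0.0, 0.4, -0.4]
finger_gap: 0.0472
clock: 7.75
tcp_pos: [0.4151, -0.022, 0.2313]
orientation: [0.0, -0.072, 0.997, -0.0]
wrist_force: [-0.0, 0.0, 0.3]
finger_gap: 0.047
clock: 9.25
tcp_pos: [0.5151, 0.2268, 0.1705]
orientation: [0.0, -0.072, 0.997, -0.0]
wrist_force: [0.4, 0.0, 0.1]
finger_gap: 0.047
t 9.25 tcp [0.5151 0.2268 0.1705] gap 0.047 F [0.42 0.01 0.11] T [0.03  0.004 0.028]
xang -171.74 z [ 1.e-04 -1.e-04 -1.e+00] j [ 0.272  0.314 -0.103  1.153 -0.     0.128]
units xyz [-0.627 -0.081  2.523]
```

```bash
python3 -m pendant '[[[-0.63,-0.05,1],0,-0.1],[[0,0,1],0,-0.1],[[0,0,0],0,-0.1]]'
python3 - <<'E'
from h import *
s=cam("scene");t=cam("top")
crop(s,"pics/s1.png",(365,265),100,75,8)
crop(t,"pics/t1.png",(204,230),80,70,8)
E
python3 go.py .5277 .228 .049
```

```text
clock: 9.62
tcp_pos: [0.5261, 0.2251, 0.1287]
orientation: [-0.002, -0.071, 0.997, -0.001]
wrist_force: [-0.5, -1.1, -0.3]
finger_gap: 0.0471
pics/s1.png off 315 227 k 8
pics/t1.png off 164 195 k 8
t 9.725 tcp [0.5273 0.2256 0.131 ] gap 0.047 F [ 0.43  0.06 -0.29] T [ 0.035 -0.032  0.004]
xang -171.83 z [-7.e-04 -5.e-04 -1.e+00] j [ 0.264  0.359 -0.14   1.073 -0.     0.122]
units xyz [-0.038  0.119  4.099]
```

View pics/s1.png

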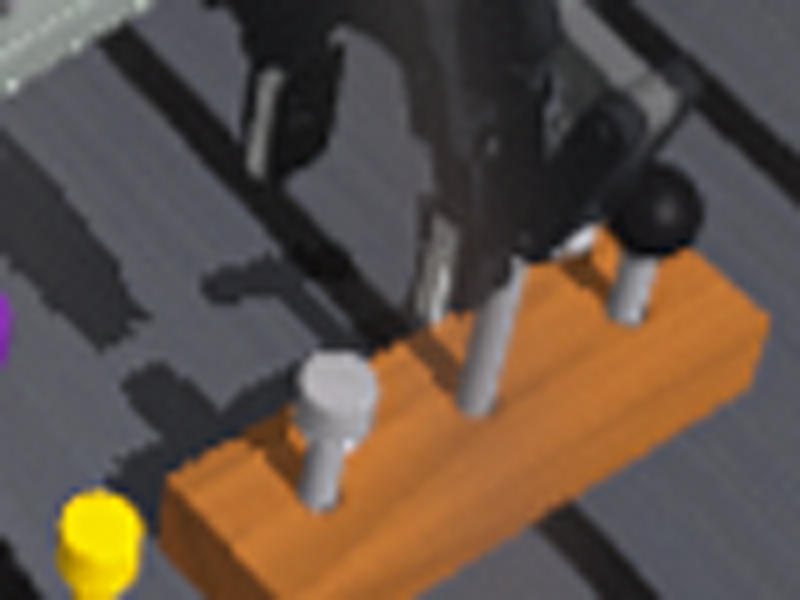

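View pics/t1.png

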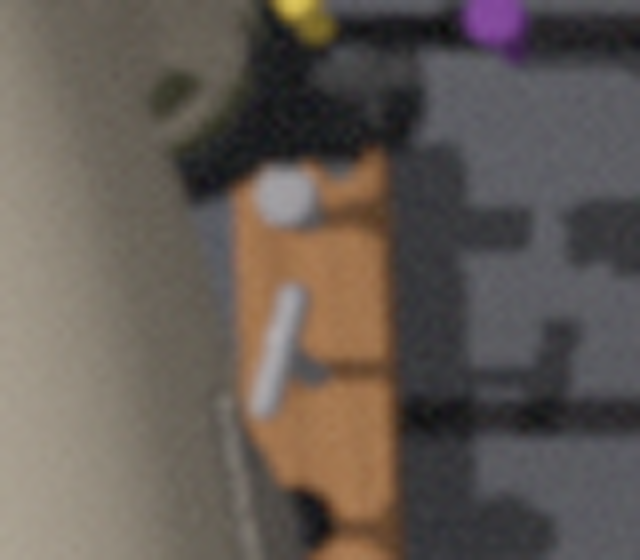

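```bash
python3 -m pendant '[[[0,0.1,1],0,-0.1],[[0,0,1],0,-0.1],[[0,0,0.1],0,-0.1],[[0,0,0],0,-0.1]]'
python3 - <<'E'
from h import *
s=cam("scene");t=cam("top")
crop(s,"pics/s2.png",(360,265),100,75,8)
crop(t,"pics/t2.png",(204,220),60,60,8)
p=env.get_state()["tcp_pos"]; print((proj("scene",p)-[310,227])*8,(proj("top",p)-[174,190])*8)
E
python3 go.py .5277 .228 .049
```

```text
clock: 10.22
tcp_pos: [0.5276, 0.2281, 0.0903]
orientation: [0.001, -0.071, 0.997, 0.0]
wrist_force: [-0.5, -0.1, 1.0]
finger_gap: 0.047
pics/s2.png off 310 227 k 8
pics/t2.png off 174 190 k 8
[383.54176634 343.4212931 ] [190.40966871 223.54926836]
t 10.325 tcp [0.5279 0.2283 0.0905] gap 0.047 F [0.08 0.6  0.23] T [ 0.012 -0.011 -0.045]
xang -171.8 z [ 2.1e-03  5.0e-04 -1.0e+00] j [ 0.269  0.39  -0.199  0.979 -0.     0.125]
units xyz [ 0.016 -0.013  2.077]
```

View pics/s2.png

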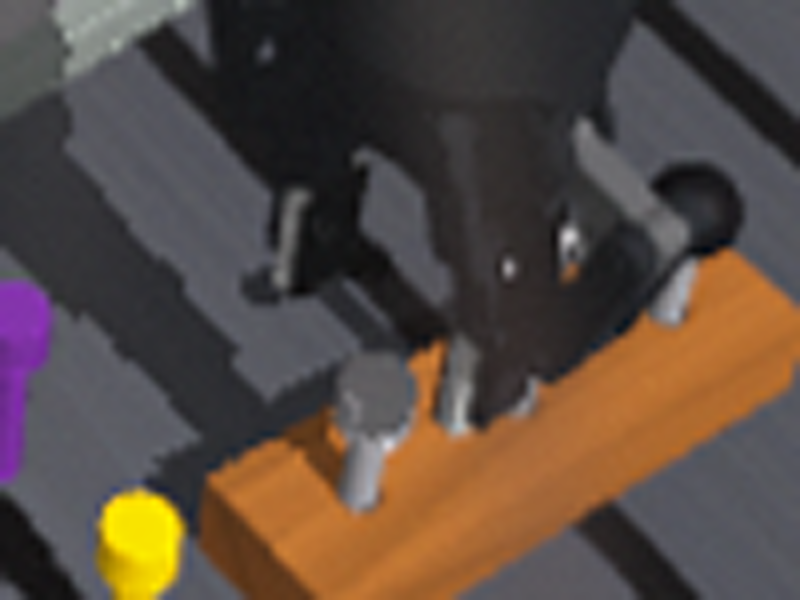

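View pics/t2.png

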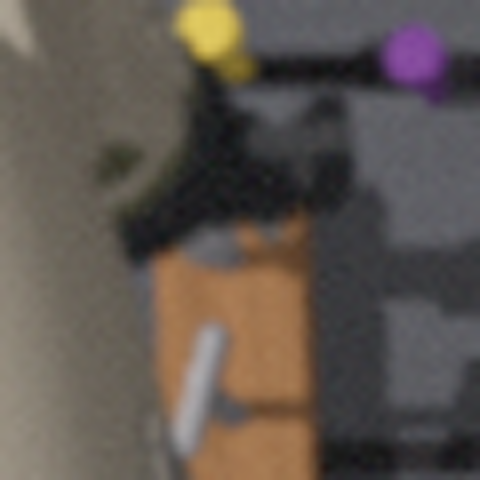

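```bash
python3 -m pendant '[[[0,0,1],0,-0.1],[[0,0,1],0,-0.1],[[0,0,0.05],0,-0.1],[[0,0,0],0,1],[[0,0,0],0,1],[[0,0,0],0,1],[[0,0,0],0,1],[[0,0,0],0,1]]' 30
python3 go.py .5277 .228 .049
```

```text
clock: 11.32
tcp_pos: [0.5278, 0.2284, 0.0493]
orientation: [0.001, -0.072, 0.997, 0.0]
wrist_force: [-0.4, -0.1, 5.5]
finger_gap: 0.0188
t 11.325 tcp [0.5278 0.2284 0.0493] gap 0.0188 F [-0.44 -0.08  5.53] T [ 0.079  0.009 -0.019]
xang -171.78 z [ 2.e-03  5.e-04 -1.e+00] j [ 0.269  0.429 -0.253  0.887 -0.     0.125]
units xyz [ 0.008 -0.018  0.013]
```

```bash
python3 -m pendant '[[[0,0,-0.5],0,1],[[0,0,-1],0,1],[[0,0,-1],0,1],[[0,0,-1],0,1],[[0,0,-1],0,1],[[0,0,-1],0,1],[[0,0,-0.5],0,1],[[0,0,0],0,1]]'
python3 - <<'E'
from h import *
s=cam("scene");t=cam("top")
crop(s,"pics/s3.png",(360,240),100,75,8)
crop(t,"pics/t3.png",(204,220),60,60,8)
E
python3 go.py .5935 -.0325 .169
```

```text
clock: 12.32
tcp_pos: [0.5272, 0.2282, 0.1687]
orientation: [0.0, -0.072, 0.997, 0.0]
wrist_force: [0.7, -0.3, -1.5]
finger_gap: 0.0186
pics/s3.png off 310 202 k 8
pics/t3.png off 174 190 k 8
t 12.425 tcp [0.5265 0.228  0.1675] gap 0.019 F [-0.46 -0.   -0.77] T [-0.044  0.048 -0.001]
xang -171.79 z [-1.3e-03 -4.0e-04 -1.0e+00] j [ 0.269  0.337 -0.078  1.157 -0.     0.126]
units xyz [ -1.457 -13.371  -0.075]
```

View pics/s3.png

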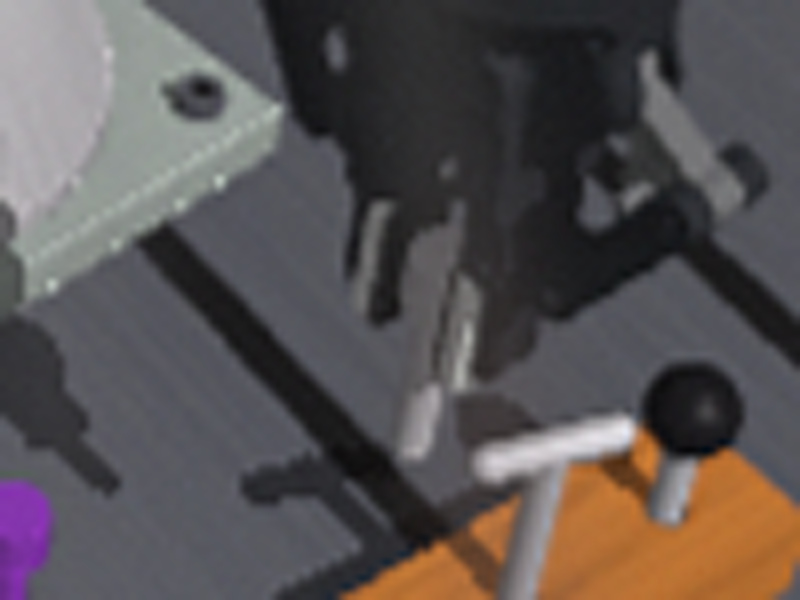

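View pics/t3.png

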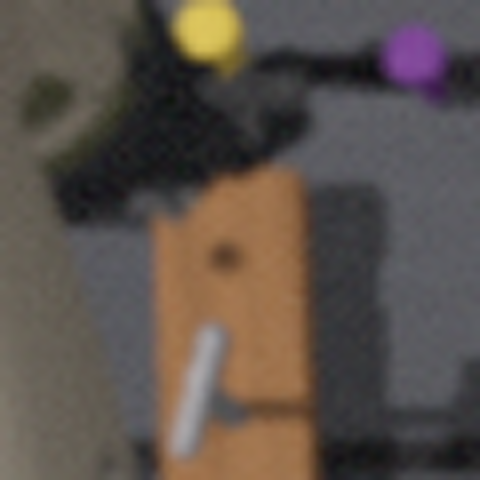

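```bash
python3 -m pendant '[[[0,-0.5,0],0,1],[[-0.1,-1,0],0,1],[[-0.1,-1,0],0,1],[[-0.1,-1,0],0,1],[[-0.1,-1,0],0,1],[[-0.1,-1,0],0,1],[[-0.1,-1,0],0,1],[[-0.1,-1,0],0,1],[[-0.1,-1,0],0,1],[[-0.1,-1,0],0,1],[[-0.1,-1,0],0,1],[[-0.1,-1,0],0,1]]'
python3 -m pendant '[[[-0.1,-1,0],0,1],[[-0.26,-0.87,0],0,1],[[0,0,0.5],0,1],[[0,0,1],0,1],[[0,0,0.7],0,1],[[0,0,0],0,1],[[0,0,0],0,1]]'
python3 - <<'E'
from h import *
s=cam("scene");t=cam("top")
crop(s,"pics/s4.png",(270,205),100,75,8)
crop(t,"pics/t4.png",(300,205),70,70,8)
p=env.get_state()["tcp_pos"]; p=p-[0,0,.043]; print((proj("scene",p)-[220,168]+.5)*8-.5,(proj("top",p)-[265,170]+.5)*8-.5)
E
python3 go.py .5935 -.0325 .12
```

```text
clock: 13.92
tcp_pos: [0.5819, 0.0024, 0.1682]
orientation: [0.0, -0.072, 0.997, -0.0]
wrist_force: [-0.6, -0.4, -1.2]
finger_gap: 0.0188
clock: 14.8
tcp_pos: [0.5943, -0.032, 0.1246]
orientation: [0.0, -0.072, 0.997, -0.0]
wrist_force: [-0.5, 0.8, -1.6]
finger_gap: 0.0187
pics/s4.png off 220 167 k 8
pics/t4.png off 265 170 k 8
[363.09554852 313.05786519] [245.40136085 193.85585854]
t 14.9 tcp [ 0.5946 -0.0323  0.1251] gap 0.019 F [-0.43  1.01 -1.14] T [-0.009 -0.037 -0.011]
xang -171.77 z [ 1.4e-03 -3.0e-04 -1.0e+00] j [-0.189  0.401 -0.092  1.076 -0.    -0.333]
units xyz [ 0.058 -0.003  0.255]
```

View pics/s4.png

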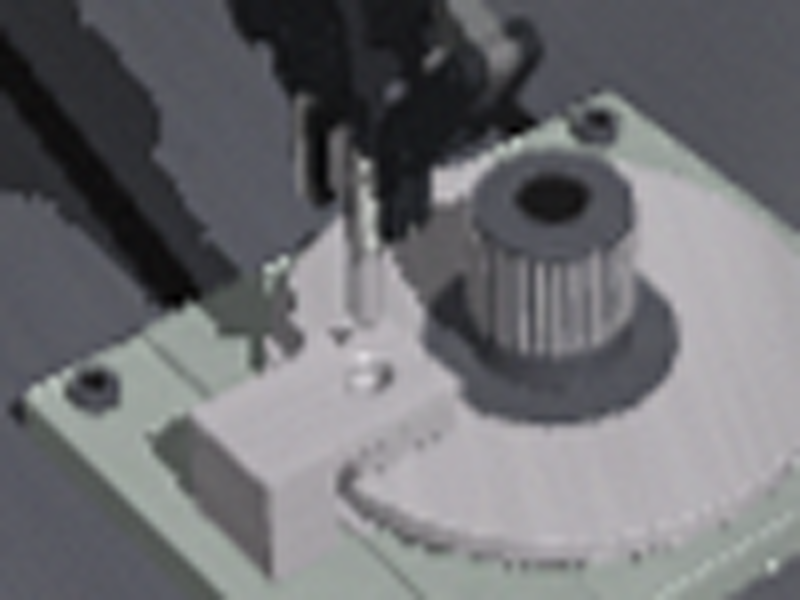

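View pics/t4.png

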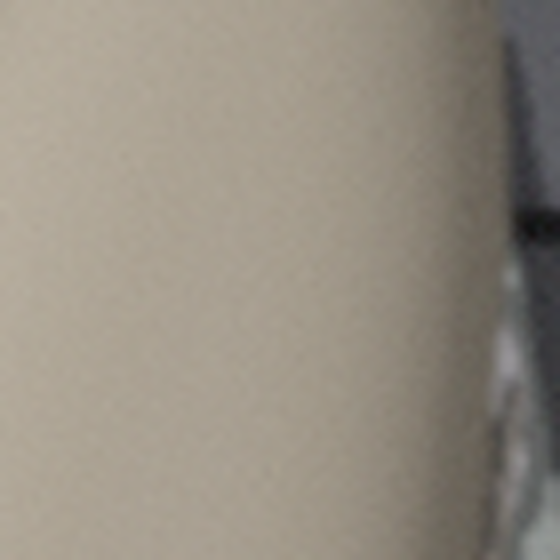

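```bash
python3 - <<'E'
from h import *
cam("scene")
px=lambda p:(np.array(p)+.5)/8-.5+[220,167]
t=np.array([.5946,-.0323])
for z in(.082,.087,.06): print(z,(proj("scene",[*t,z])-[220,167]+.5)*8-.5)
print("mouth",atz("scene",px((369,373)),.06),atz("scene",px((367,372)),.06), "tip", atz("scene",px((364,322)),.0825),atz("scene",px((362,285)),.0875))
E
```

```text
0.082 [363.17796802 321.1963177 ]
0.087 [362.72670487 308.54479813]
0.06 [365.12666562 375.82959731]
mouth [ 0.59303669 -0.03278196  0.06      ] [ 0.59334262 -0.03345218  0.06      ] tip [ 0.59480295 -0.03140207  0.0825    ] [ 0.59020072 -0.04079405  0.0875    ]
```

```bash
python3 -m pendant '[[[0.07,-0.02,0.5],0,1],[[0,0,0.3],0,1],[[0,0,0],0,1]]'
python3 go.py .5933 -.0328 .0985
python3 - <<'E'
from h import *
s=cam("scene")
crop(s,"pics/s5.png",(266,208),80,60,10)
E
```

```text
clock: 15.32
tcp_pos: [0.592, -0.0328, 0.1073]
orientation: [-0.001, -0.072, 0.997, 0.0]
wrist_force: [0.2, -0.6, -0.3]
finger_gap: 0.0187
t 15.325 tcp [ 0.592  -0.0328  0.1073] gap 0.0187 F [ 0.15 -0.58 -0.27] T [ 0.01  -0.077 -0.015]
xang -171.79 z [-1.7e-03  2.0e-04 -1.0e+00] j [-0.191  0.412 -0.122  1.039 -0.    -0.334]
units xyz [-0.065 -0.007  0.441]
pics/s5.png off 226 178 k 10
```

View pics/s5.png

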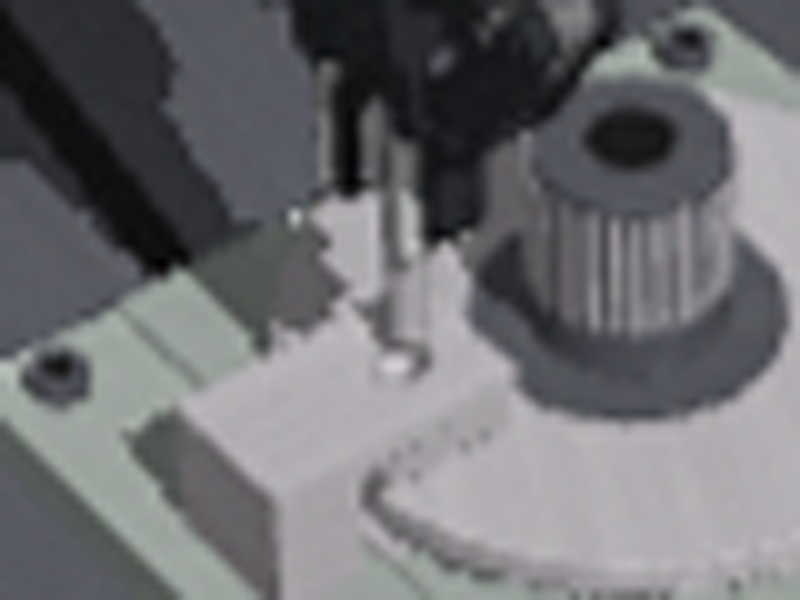

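```bash
python3 -m pendant '[[[0,0,0],0,1],[[0,0,0],0,1]]'
python3 go.py .5933 -.0328 .0985
python3 - <<'E'
from h import *
s=cam("scene")
crop(s,"pics/s6.png",(266,208),40,30,20)
E
```

```text
clock: 15.62
tcp_pos: [0.593, -0.033, 0.1085]
orientation: [0.0, -0.072, 0.997, -0.0]
wrist_force: [-1.3, 0.1, -1.0]
finger_gap: 0.0188
t 15.625 tcp [ 0.593  -0.033   0.1085] gap 0.0188 F [-1.35  0.12 -0.97] T [-0.004 -0.05   0.002]
xang -171.79 z [ 5.e-04 -2.e-04 -1.e+00] j [-0.191  0.411 -0.12   1.039 -0.    -0.334]
units xyz [-0.018  0.008  0.502]
pics/s6.png off 246 193 k 20
```

View pics/s6.png

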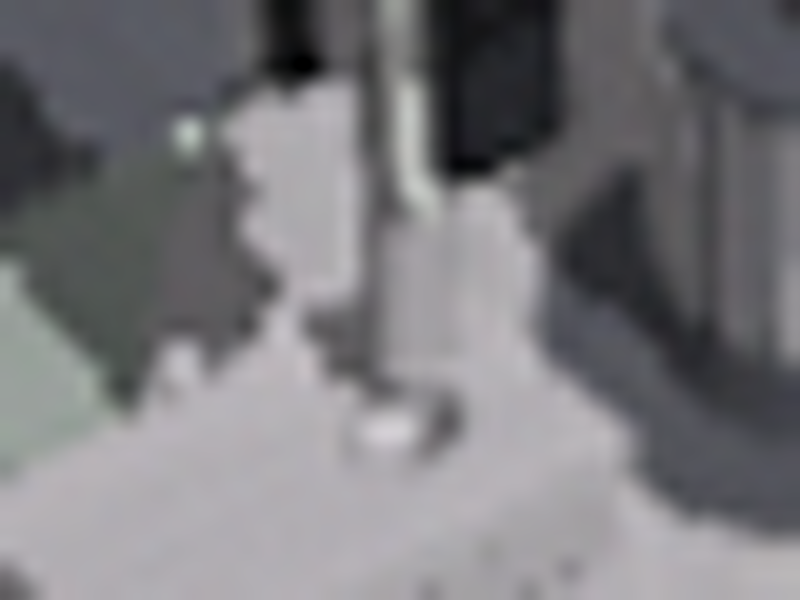

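```bash
python3 -m pendant '[[[-0.01,0,0.15],0,1],[[0,0,0.2],0,1],[[0,0,0.2],0,1],[[0,0,0],0,1]]'; python3 go.py .5933 -.0328 .079
```

```text
clock: 16.18
tcp_pos: [0.5925, -0.0328, 0.0967]
orientation: [-0.001, -0.072, 0.997, 0.0]
wrist_force: [0.2, 0.7, -1.3]
finger_gap: 0.0187
t 16.175 tcp [ 0.5925 -0.0328  0.0967] gap 0.0187 F [ 0.24  0.73 -1.35] T [ 0.027 -0.001 -0.004]
xang -171.79 z [-1.1e-03  1.0e-04 -1.0e+00] j [-0.191  0.42  -0.137  1.015 -0.    -0.334]
units xyz [-0.042 -0.005  0.883]
```

```bash
python3 -m pendant '[[[0,0,0.15],0,1],[[0,0,0.15],0,1],[[0,0,0.15],0,1],[[0,0,0],0,1]]'; python3 go.py .5933 -.0328 .079
```

```text
clock: 16.68
tcp_pos: [0.5929, -0.0329, 0.088]
orientation: [-0.0, -0.072, 0.997, 0.0]
wrist_force: [0.6, 0.2, -1.2]
finger_gap: 0.0188
t 16.675 tcp [ 0.5929 -0.0329  0.088 ] gap 0.0188 F [ 0.64  0.15 -1.21] T [ 0.055 -0.156  0.031]
xang -171.79 z [-2.e-04 -0.e+00 -1.e+00] j [-0.191  0.427 -0.149  0.995 -0.    -0.334]
units xyz [-0.022  0.001  0.45 ]
```

```bash
python3 -m pendant '[[[0,0,0.15],0,1],[[0,0,0.15],0,1],[[0,0,0.05],0,1],[[0,0,0],0,1]]'; python3 go.py .5933 -.0328 .079
```

```text
clock: 17.18
tcp_pos: [0.5929, -0.0329, 0.0811]
orientation: [-0.0, -0.072, 0.997, 0.0]
wrist_force: [1.0, -0.2, -1.2]
finger_gap: 0.0188
t 17.175 tcp [ 0.5929 -0.0329  0.0811] gap 0.0188 F [ 1.04 -0.15 -1.24] T [ 0.056 -0.164 -0.014]
xang -171.79 z [-1.e-04 -0.e+00 -1.e+00] j [-0.191  0.433 -0.158  0.98  -0.    -0.334]
units xyz [-0.021  0.002  0.107]
```

```bash
python3 -m pendant '[[[-0.01,0,0.05],0,1],[[0,0,0.05],0,1],[[0,0,0],0,1]]'; python3 go.py .5933 -.0328 .079
```

```text
clock: 17.55
tcp_pos: [0.593, -0.0329, 0.0792]
orientation: [-0.0, -0.072, 0.997, -0.0]
wrist_force: [-0.4, -0.4, -1.9]
finger_gap: 0.0187
t 17.55 tcp [ 0.593  -0.0329  0.0792] gap 0.0187 F [-0.35 -0.37 -1.89] T [ 0.007 -0.127  0.003]
xang -171.79 z [-2.e-04 -1.e-04 -1.e+00] j [-0.19   0.435 -0.161  0.976 -0.    -0.334]
units xyz [-0.013  0.002  0.008]
```

```bash
python3 -m pendant '[[[0,0,0],0,0.2],[[0,0,0],0,-0.1],[[0,0,0],0,-0.1],[[0,0,-0.5],0,-0.1],[[0,0,-1],0,-0.1],[[0,0,-1],0,-0.1],[[0,0,-1],0,-0.1],[[0,0,-0.5],0,-0.1],[[0,0,0],0,-0.1]]'; python3 go.py .5244 -.0435 .16
python3 - <<'E'
from h import *
s=cam("scene")
crop(s,"pics/s7.png",(270,205),100,75,8)
E
```

```text
clock: 18.68
tcp_pos: [0.5937, -0.033, 0.1603]
orientation: [0.001, -0.072, 0.997, -0.0]
wrist_force: [-0.4, 0.8, 0.9]
finger_gap: 0.0468
t 18.675 tcp [ 0.5937 -0.033   0.1603] gap 0.0468 F [-0.37  0.76  0.88] T [ 0.002 -0.06  -0.023]
xang -171.79 z [ 1.9e-03 -4.0e-04 -1.0e+00] j [-0.19   0.378 -0.037  1.154 -0.    -0.334]
units xyz [ 3.505 -0.025  0.007]
pics/s7.png off 220 167 k 8
```

View pics/s7.png

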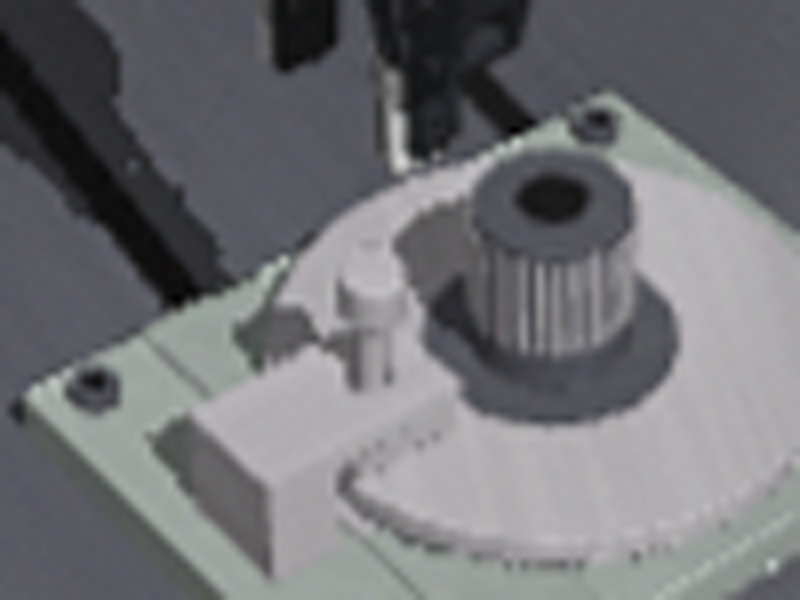

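```bash
python3 -m pendant '[[[0.5,0,0],0,-1],[[1,0,0],0,-1],[[1,0,0],0,-1],[[1,0,0],0,-1],[[0,0,0],1,-1],[[0,0,0.5],1,-1],[[0,0,1],0,-1],[[0,0,0.5],0,-1],[[0,0,0],0,-1]]'; python3 go.py .5242 -.0436 .057
python3 - <<'E'
from h import *
s=cam("scene")
crop(s,"pics/s8.png",(275,205),110,80,7)
E
```

```text
clock: 19.85
tcp_pos: [0.5226, -0.0426, 0.1182]
orientation: [-0.001, 0.033, 0.999, 0.0]
wrist_force: [-0.4, 0.2, 0.5]
finger_gap: 0.0853
t 19.85 tcp [ 0.5226 -0.0426  0.1182] gap 0.0853 F [-0.42  0.19  0.49] T [ 0.02  -0.05  -0.023]
xang 176.22 z [-2.6e-03  5.0e-04 -1.0e+00] j [-0.235  0.281 -0.284  1.008 -0.    -0.168]
units xyz [-0.094 -0.044  3.06 ]
pics/s8.png off 220 165 k 7
```

View pics/s8.png

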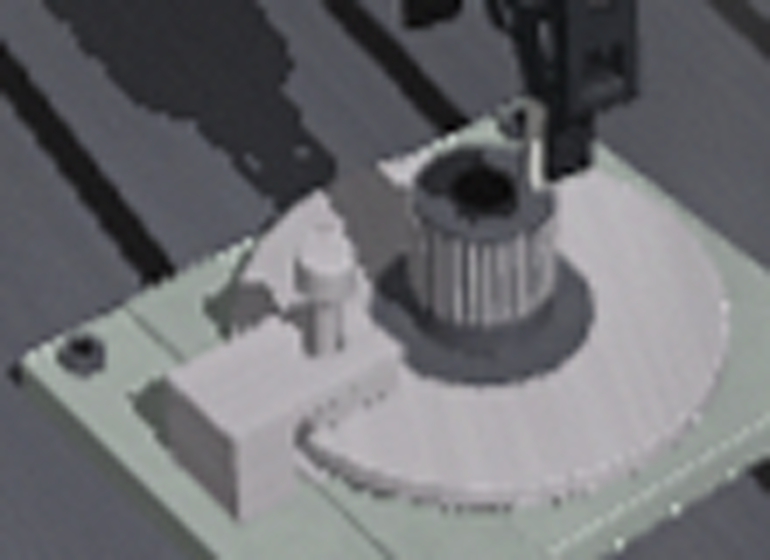

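```bash
python3 -m pendant '[[[-0.03,-0.04,0.5],0,-1],[[0,0,0.5],0,-1],[[0,0,0.5],0,-1],[[0,0,0.5],0,-1],[[0,0,0],0,-1],[[0,0,0],0,-1]]'; python3 go.py .5242 -.0436 .057
python3 - <<'E'
from h import *
s=cam("scene")
crop(s,"pics/s9.png",(275,205),110,80,7)
E
```

```text
clock: 20.65
tcp_pos: [0.5245, -0.0437, 0.0793]
orientation: [0.0, 0.033, 0.999, -0.0]
wrist_force: [-0.6, 0.2, 0.4]
finger_gap: 0.0857
t 20.65 tcp [ 0.5245 -0.0437  0.0793] gap 0.0857 F [-0.56  0.21  0.45] T [-0.011 -0.046  0.011]
xang 176.22 z [ 1.e-04 -1.e-04 -1.e+00] j [-0.236  0.317 -0.339  0.915 -0.    -0.17 ]
units xyz [0.015 0.006 1.117]
pics/s9.png off 220 165 k 7
```

View pics/s9.png

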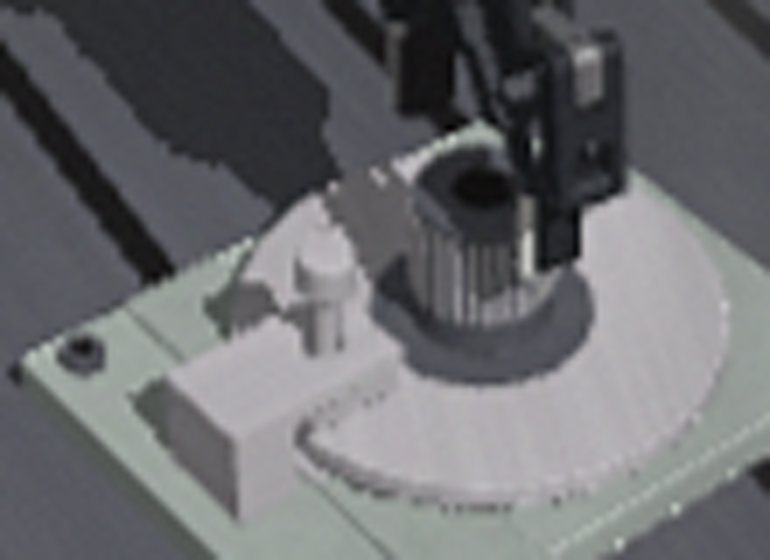

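```bash
python3 -m pendant '[[[0,0,0.5],0,-1],[[0,0,0.6],0,-1],[[0,0,0],0,-1],[[0,0,0],0,0],[[0,0,0],0,0.5],[[0,0,0],0,1],[[0,0,0],0,1],[[0,0,0],0,1]]' 30; python3 go.py .5242 -.0436 .057
```

```text
clock: 21.7
tcp_pos: [0.5247, -0.0446, 0.0579]
orientation: [0.0, 0.033, 0.999, -0.001]
wrist_force: [-2.6, -4.2, 5.2]
finger_gap: 0.0494
t 21.7 tcp [ 0.5247 -0.0446  0.0579] gap 0.0494 F [-2.61 -4.25  5.21] T [-1.285  0.467 -0.015]
xang 176.19 z [ 7.e-04 -2.e-03 -1.e+00] j [-0.236  0.339 -0.367  0.863 -0.002 -0.17 ]
units xyz [0.026 0.047 0.044]
```

```bash
python3 -m pendant '[[[0,-0.05,0],-0.3,1],[[0,0,0],-0.5,1],[[0,0,0],-0.5,1],[[0,0,0],-0.5,1],[[0,0,0],-0.5,1],[[0,0,0],-0.5,1],[[0,0,0],-0.4,1],[[0,0,0],0,1]]'; python3 go.py
python3 - <<'E'
from h import *
s=cam("scene");t=cam("top")
crop(s,"pics/s10.png",(275,205),110,80,7)
E
```

```text
clock: 22.7
tcp_pos: [0.5247, -0.0443, 0.0579]
orientation: [0.001, -0.135, 0.991, 0.0]
wrist_force: [-1.8, -0.4, 5.7]
finger_gap: 0.049
t 22.7 tcp [ 0.5247 -0.0443  0.0579] gap 0.049 F [-1.76 -0.45  5.67] T [-0.533  0.168  0.039]
xang -164.53 z [ 1.1e-03  4.0e-04 -1.0e+00] j [-0.237  0.339 -0.368  0.863  0.001 -0.507]
pics/s10.png off 220 165 k 7
```

View pics/s10.png

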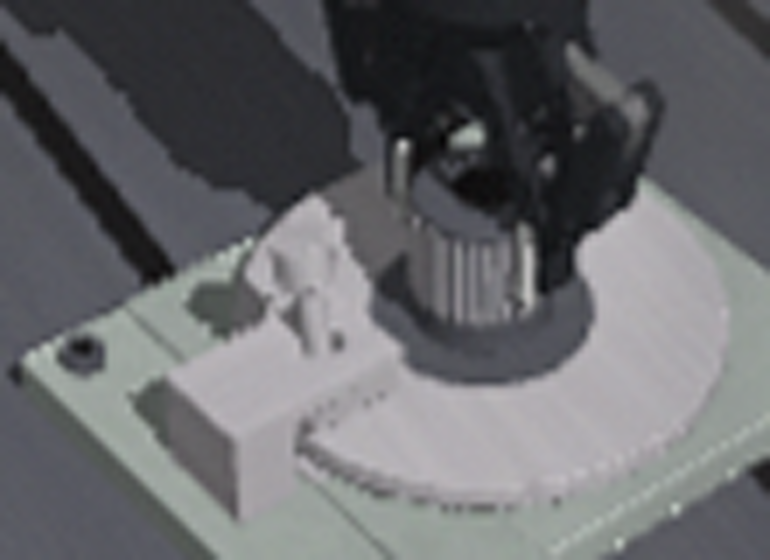

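```bash
python3 -m pendant '[[[0,0,0],-0.17,1],[[0,0,0],-0.17,1],[[0,0,0],-0.17,1],[[0,0,0],-0.1,1],[[0,0,0],0,1]]'; python3 go.py
python3 - <<'E'
from h import *
s=cam("scene")
crop(s,"pics/s11.png",(265,205),60,50,10)
E
```

```text
clock: 23.42
tcp_pos: [0.5246, -0.0443, 0.0579]
orientation: [0.001, -0.166, 0.986, 0.0]
wrist_force: [-3.1, 0.5, 6.2]
finger_gap: 0.0495
t 23.425 tcp [ 0.5246 -0.0443  0.0579] gap 0.0495 F [-3.13  0.49  6.2 ] T [-0.629  0.18   0.039]
xang -160.89 z [ 1.e-03  5.e-04 -1.e+00] j [-0.237  0.339 -0.368  0.863  0.001 -0.571]
pics/s11.png off 235 180 k 10
```

View pics/s11.png

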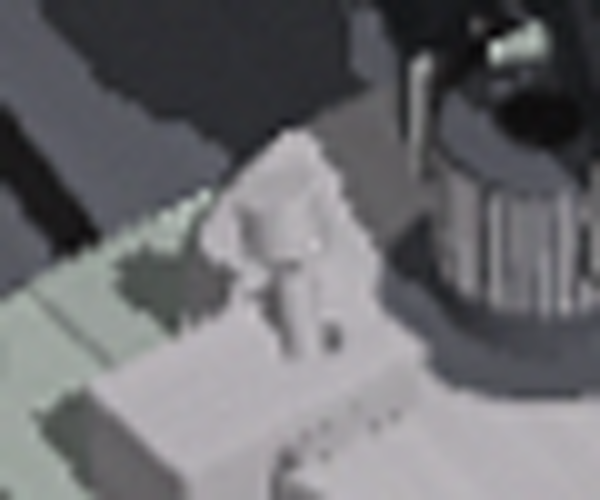

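```bash
cat > chk.py <<'E'
from h import *
import os
s=cam("scene"); r=s[180:230,235:275].astype(float)
if os.path.exists("prev.npy"): print("diff",np.abs(r-np.load("prev.npy")).mean().round(2))
np.save("prev.npy",r); cv2.imwrite("pics/last.png",s)
E
python3 chk.py
python3 -m pendant '[[[0,0,0],-0.12,1],[[0,0,0],0,1]]'|tail -2; python3 chk.py; python3 go.py
python3 -m pendant '[[[0,0,0],-0.12,1],[[0,0,0],0,1]]'|tail -2; python3 chk.py; python3 go.py
```

```text
wrist_force: [-2.4, -0.4, 6.2]
finger_gap: 0.049
diff 1.53
t 23.825 tcp [ 0.5246 -0.0443  0.0579] gap 0.0492 F [-2.48  0.86  5.83] T [-0.585  0.142  0.059]
xang -160.17 z [ 1.e-03  5.e-04 -1.e+00] j [-0.237  0.339 -0.368  0.863  0.001 -0.583]
wrist_force: [-2.1, 1.0, 5.1]
finger_gap: 0.0495
diff 1.78
t 24.125 tcp [ 0.5246 -0.0442  0.0579] gap 0.0488 F [-2.57 -0.19  6.92] T [-0.526  0.28   0.099]
xang -159.45 z [ 1.e-03  5.e-04 -1.e+00] j [-0.237  0.339 -0.368  0.863  0.001 -0.596]
```

```bash

python3 -m pendant '[[[0,0,0],-0.12,1],[[0,0,0],0,1]]'|tail -2; python3 chk.py; python3 go.py
```

```text
wrist_force: [-1.8, 0.6, 5.8]
finger_gap: 0.0494
diff 1.42
t 24.425 tcp [ 0.5246 -0.0442  0.0579] gap 0.0493 F [-2.62  0.18  6.58] T [-0.571  0.205  0.031]
xang -158.72 z [ 1.1e-03  5.0e-04 -1.0e+00] j [-0.237  0.339 -0.368  0.863  0.001 -0.608]
```

```bash

python3 -m pendant '[[[0,0,0],-0.12,1],[[0,0,0],0,1]]'|tail -2; python3 chk.py; python3 go.py
```

```text
wrist_force: [-2.3, 1.3, 6.8]
finger_gap: 0.0493
diff 3.53
t 24.725 tcp [ 0.5246 -0.0442  0.0579] gap 0.0492 F [-2.13  0.88  5.8 ] T [-0.585  0.179  0.105]
xang -158.0 z [ 1.e-03  6.e-04 -1.e+00] j [-0.237  0.339 -0.368  0.863  0.001 -0.621]
```

```bash
python3 - <<'E'
from h import *
crop(cv2.imread("pics/last.png"),"pics/s12.png",(265,205),60,50,10)
E
```

```text
pics/s12.png off 235 180 k 10
```

View pics/s12.png

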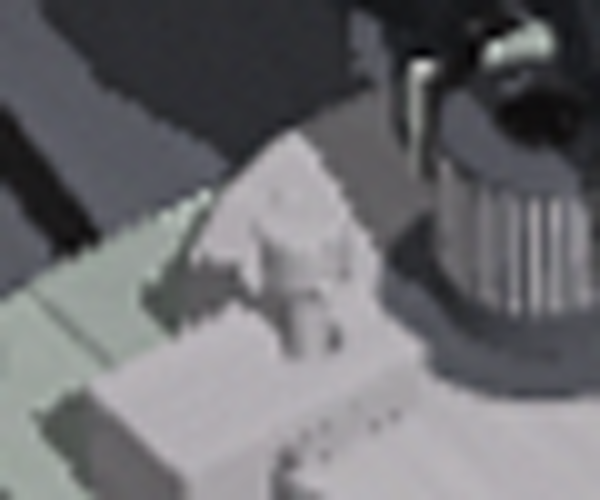

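```bash

python3 -m pendant '[[[0,0,0],-0.07,1],[[0,0,0],0,1]]'|tail -2; python3 chk.py; python3 go.py;  python3 - <<'E'
from h import *
crop(cv2.imread("pics/last.png"),"pics/s13.png",(265,205),60,50,10)
E
```

```text
wrist_force: [-2.0, -0.1, 5.7]
finger_gap: 0.0491
diff 3.81
t 25.025 tcp [ 0.5246 -0.0442  0.0579] gap 0.0493 F [-2.92  0.14  5.59] T [-0.58   0.205  0.048]
xang -157.59 z [ 1.e-03  6.e-04 -1.e+00] j [-0.237  0.339 -0.368  0.863  0.001 -0.628]
pics/s13.png off 235 180 k 10
```

View pics/s13.png

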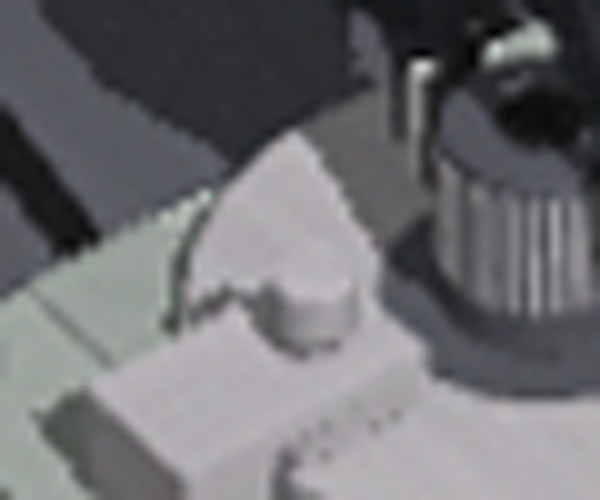

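```bash

python3 -m pendant '[[[0,0,0],0,0],[[0,0,0],0,-1],[[0,0,0],0,-1],[[0,0,0],0,-1],[[0,0,-0.5],0,-1],[[0,0,-1],0,-1],[[0,0,-1],0,-1],[[0,0,-1],0,-1],[[0,0,-0.5],0,0],[[0,0,0],0,1]]';python3 go.py .5932 -.033 .13
```

```text
clock: 26.28
tcp_pos: [0.5249, -0.0448, 0.1381]
orientation: [0.001, -0.194, 0.981, -0.0]
wrist_force: [0.6, -0.2, -0.0]
finger_gap: 0.0516
t 26.275 tcp [ 0.5249 -0.0448  0.1381] gap 0.0516 F [ 0.57 -0.19 -0.04] T [0.064 0.032 0.028]
xang -157.62 z [ 1.7e-03 -4.0e-04 -1.0e+00] j [-0.238  0.267 -0.252  1.051 -0.    -0.628]
units xyz [-3.382 -0.753  0.412]
```

```bash

python3 -m pendant '[[[-0.8,-0.19,0],0,1],[[-0.9,-0.19,0],0,1],[[-0.9,-0.19,0],0,1],[[-0.78,-0.18,0],0,1],[[0,0,0.5],0,1],[[0,0,0.7],0,1],[[0,0,0],0,1],[[0,0,0],0,1]]';python3 go.py .5932 -.033 .09;  python3 - <<'E'
from h import *
crop(cam("scene"),"pics/s14.png",(275,205),80,60,10)
E
```

```text
clock: 27.28
tcp_pos: [0.5919, -0.0329, 0.1131]
orientation: [-0.0, -0.194, 0.981, 0.0]
wrist_force: [-0.5, -0.2, 0.2]
finger_gap: -0.0001
t 27.275 tcp [ 0.5919 -0.0329  0.1131] gap -0.0001 F [-0.5  -0.23  0.16] T [ 0.039 -0.035  0.003]
xang -157.64 z [-7.e-04  0.e+00 -1.e+00] j [-0.191  0.406 -0.115  1.05  -0.    -0.581]
units xyz [-0.058 -0.028  1.153]
pics/s14.png off 235 175 k 10
```

View pics/s14.png

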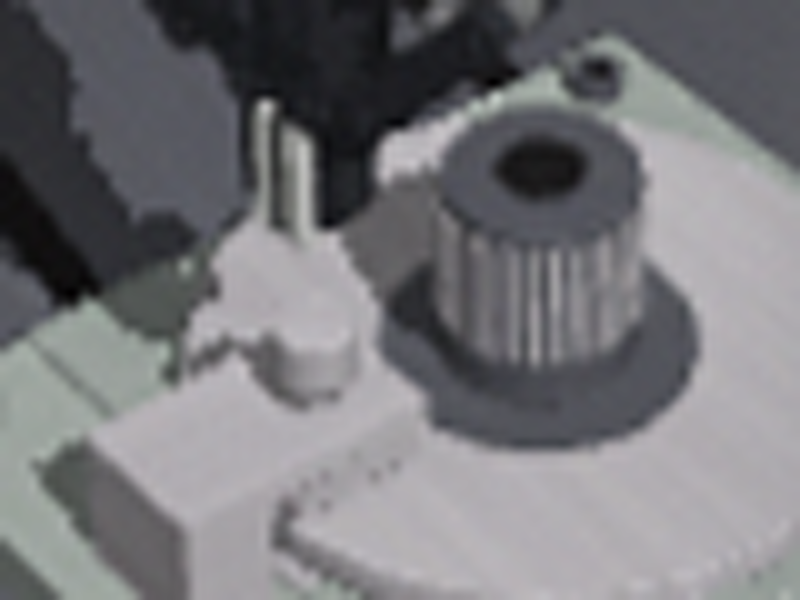

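```bash

python3 -m pendant '[[[-0.03,0,0.4],0,1],[[0,0,0.5],0,1],[[0,0,0.3],0,1],[[0,0,0],0,1],[[0,0,0],0,1]]' 20;python3 go.py .5932 -.033 .08
python3 -m pendant '[[[0,0,0.1],0,1],[[0,0,0.05],0,1],[[0,0,0],0,1]]' ;python3 go.py .5932 -.033 .08
```

```text
clock: 27.95
tcp_pos: [0.5932, -0.0326, 0.0893]
orientation: [0.0, -0.194, 0.981, -0.0]
wrist_force: [-0.0, 0.1, 0.8]
finger_gap: 0.0001
t 27.95 tcp [ 0.5932 -0.0326  0.0893] gap 0.0001 F [-0.01  0.08  0.8 ] T [-0.029 -0.028  0.024]
xang -157.63 z [ 1.e-04 -1.e-04 -1.e+00] j [-0.19   0.426 -0.147  0.998 -0.    -0.581]
units xyz [ 0.007 -0.016  0.466]
clock: 28.32
tcp_pos: [0.5931, -0.0326, 0.0863]
orientation: [-0.0, -0.194, 0.981, -0.0]
wrist_force: [-0.3, -0.1, 0.3]
finger_gap: 0.0001
t 28.325 tcp [ 0.5931 -0.0326  0.0863] gap 0.0001 F [-0.29 -0.13  0.32] T [-0.034 -0.008  0.021]
xang -157.63 z [ 0.e+00 -1.e-04 -1.e+00] j [-0.19   0.429 -0.151  0.991 -0.    -0.581]
units xyz [ 0.002 -0.019  0.313]
```

```bash

python3 -m pendant '[[[0,0,0.05],0,1],[[0,0,0.05],0,1]]' ;
python3 -m pendant '[[[0,0,0.05],0,1],[[0,0,0.05],0,1]]' ;
```

```text
clock: 28.58
tcp_pos: [0.5931, -0.0326, 0.0843]
orientation: [0.0, -0.194, 0.981, -0.0]
wrist_force: [-0.0, -0.2, -0.3]
finger_gap: -0.0002
clock: 28.82
tcp_pos: [0.5935, -0.0328, 0.0826]
orientation: [0.0, -0.194, 0.981, -0.0]
wrist_force: [-0.3, -1.3, 3.1]
finger_gap: -0.0
```

```bash

python3 -m pendant '[[[0,0,0.05],0,1],[[0,0,0],0,1]]' ;
python3 -m pendant '[[[0,0,0.05],0,1],[[0,0,0],0,1]]' ;
```

```text
clock: 29.08
tcp_pos: [0.5933, -0.0327, 0.0815]
orientation: [0.0, -0.194, 0.981, -0.0]
wrist_force: [0.3, -0.4, 3.3]
finger_gap: 0.0
clock: 29.32
tcp_pos: [0.5932, -0.0327, 0.0803]
orientation: [0.0, -0.194, 0.981, -0.0]
wrist_force: [0.1, -0.5, 3.6]
finger_gap: 0.0004
```

```bash

python3 -m pendant '[[[0,0,0.05],0,1],[[0,0,0],0,1]]' ;
```

```text
clock: 29.58
tcp_pos: [0.5931, -0.0328, 0.0792]
orientation: [-0.0, -0.194, 0.981, -0.0]
wrist_force: [0.7, -0.8, 3.0]
finger_gap: -0.0001
```

```bash

python3 -m pendant '[[[0,0,0.05],0,1],[[0,0,0],0,1]]'
python3 -m pendant '[[[0,0,0.05],0,1],[[0,0,0],0,1]]'
```

```text
clock: 29.82
tcp_pos: [0.5931, -0.0328, 0.0783]
orientation: [0.0, -0.194, 0.981, -0.0]
wrist_force: [1.0, -1.5, 3.6]
finger_gap: -0.0004
clock: 30.08
tcp_pos: [0.5932, -0.0328, 0.0773]
orientation: [0.0, -0.194, 0.981, -0.0]
wrist_force: [-0.3, -1.7, 3.8]
finger_gap: 0.0002
```

```bash

python3 -m pendant '[[[0,0,0.03],0,1],[[0,0,0],0,1]]'
```

```text
clock: 30.32
tcp_pos: [0.5932, -0.0328, 0.0768]
orientation: [0.0, -0.194, 0.981, -0.0]
wrist_force: [-0.2, -2.3, 4.2]
finger_gap: -0.0
```

```bash

python3 -m pendant '[[[0,0,0.03],0,1],[[0,0,0],0,1]]'
python3 -m pendant '[[[0,0,0.03],0,1],[[0,0,0],0,1]]'
```

```text
clock: 30.58
tcp_pos: [0.5933, -0.0328, 0.0766]
orientation: [0.0, -0.194, 0.981, -0.0]
wrist_force: [-0.7, -1.9, 7.9]
finger_gap: -0.0001
clock: 30.82
tcp_pos: [0.5934, -0.0329, 0.0765]
orientation: [0.0, -0.194, 0.981, -0.0]
wrist_force: [-2.4, -2.7, 9.2]
finger_gap: 0.0002
```

```bash

python3 -m pendant '[[[0,0,0.04],0,1],[[0,0,0],0,1]]';  python3 - <<'E'
from h import *
crop(cam("scene"),"pics/s15.png",(265,208),50,38,16)
E
```

```text
clock: 31.08
tcp_pos: [0.5936, -0.033, 0.0764]
orientation: [0.001, -0.194, 0.981, -0.001]
wrist_force: [-3.6, -2.5, 13.7]
finger_gap: 0.0001
pics/s15.png off 240 189 k 16
```

View pics/s15.png

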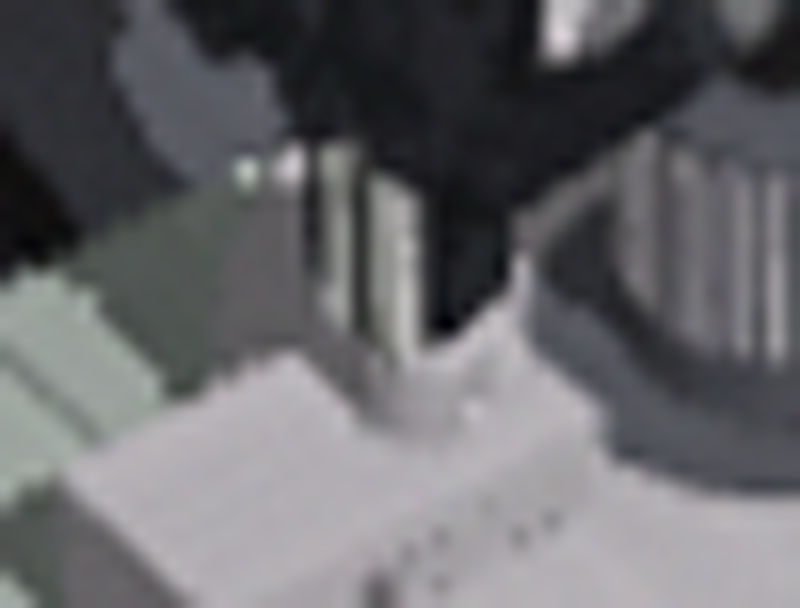

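Resistance rose to 13.7 N with no further motion at z = 76.4 mm, so the pin looks seated. I'm backing off to check.

```bash

python3 -m pendant '[[[0,0,-0.1],0,1],[[0,0,-0.5],0,1],[[0,0,-1],0,1],[[0,0,-1],0,1],[[0,0,-1],0,1],[[0,0,-1],0,0],[[0.5,0,-1],0,0],[[1,0,-1],0,0],[[1,0,0],0,0],[[1,1,0],0,0],[[1,1,0],0,0],[[1,1,0],0,0]]'
python3 -m pendant '[[[1,1,0],0,0],[[1,1,0],0,0],[[1,1,0],0,0],[[0,1,0],0,0],[[0,0,0],0,0]]'
python3 - <<'E'
from h import *
s=cam("scene");t=cam("top")
crop(s,"pics/s16.png",(265,208),50,38,16); crop(t,"pics/t16.png",(300,219),90,70,8)
cv2.imwrite("pics/s17.png",s)
E
```

```text
clock: 32.62
tcp_pos: [0.4673, -0.0183, 0.2064]
orientation: [-0.0, -0.194, 0.981, 0.001]
wrist_force: [-0.5, -0.4, 0.4]
finger_gap: 0.0427
clock: 33.25
tcp_pos: [0.3817, 0.033, 0.2067]
orientation: [-0.0, -0.195, 0.981, 0.0]
wrist_force: [0.5, -0.1, 0.7]
finger_gap: 0.0424
pics/s16.png off 240 189 k 16
pics/t16.png off 255 184 k 8
```

View pics/s16.png

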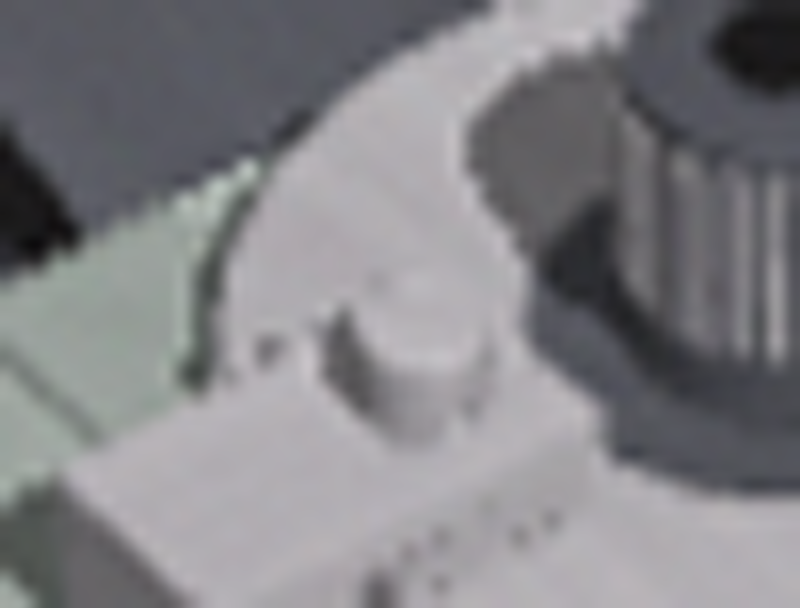

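View pics/s17.png

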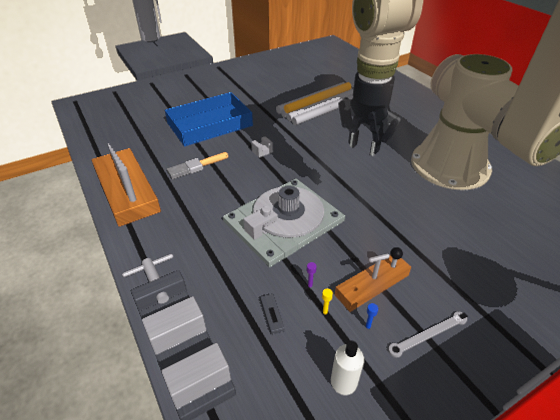

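View pics/t16.png

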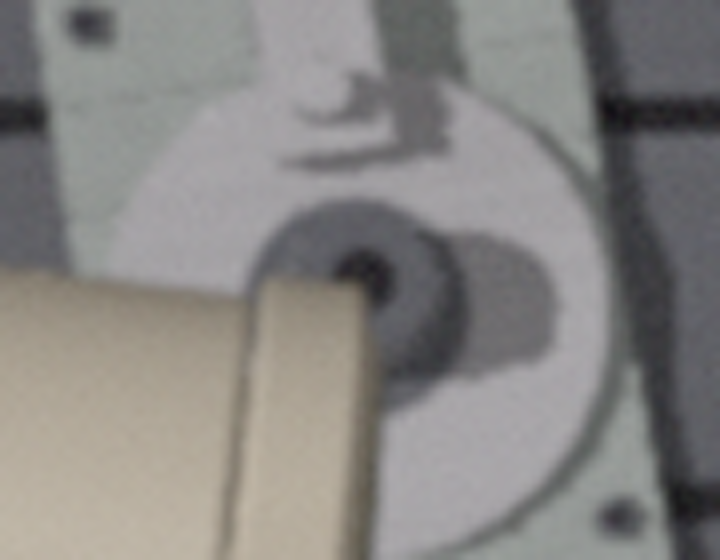

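```bash
python3 - <<'E'
from h import *
cam("scene")
for z in(.06,.076,.078,.08): print(z,(proj("scene",[.5933,-.033,z])-[240,189]+.5)*16-.5)
E
```

```text
0.06 [416.2232669  394.23632112]
0.076 [413.46406732 315.10995195]
0.078 [413.11484943 305.09532911]
0.08 [412.76465864 295.05280593]
```

```bash
python3 -c "
from workcell import env
print(env.hand_in())"
```

```text
the job is handed in; nothing more can be done
None
```

I moved the steel cylinder-headed pin from the end hole of the rack into the guide hole, released it, and it stood there riding on the collar. I then turned the hub counter-clockwise about 26°, the last few degrees in steps of 0.7° and then 0.4°. I stopped as soon as the picture showed the pin had dropped; the hub moment never read above about 0.1 N m. I let go of the hub and pressed the pin home with the shut fingers, then backed clear and handed the job in at about 33 s.

- **Pressing:** the push needed about 3–4 N over the last 7 mm. The pin stopped at z = 76.4 mm, and I took the force up to 13.7 N to confirm it was seated.
- **Last pictures:** the head lies on the arm, with its top at about 76 mm in the scene view. The other things look unmoved, and the gripper is clear of everything.
- **What disagreed:** while the collar turned, the pin leaned in its guide, then straightened as it dropped. The hub's centre was about 0.5–1 mm off in y from my estimate, which I corrected during the turn. The robot's arm hid the guide from the top camera during the insertion and covered part of the collar in the last picture, so the fit was checked mainly from the scene camera and the force readings.

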